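# Set a jar from the crowded rack stirring

## Task

Take the straight-sided jar with the wide cap out of the middle row of the crowded bottle rack, leaving all the other bottles standing in their pockets. Keep it upright, set it down gently in the middle of the magnetic stirrer's round plate and let go; then switch the stirrer on by turning its knob clockwise to the stop.

Things in the scene. Friction and masses are not known exactly. Their poses are not given: they have to be found in the camera images.
- rack: Grey bottle rack, fixed; base 170 (x) x 216 (y) x 6 mm, origin at the centre of its underside, z up. Rows of 3 pockets run along its x, 52 mm apart (x = -52, 0, 52); 3 rows at y = -76, 0, 76 mm. Thin ribs reach 26 mm above the bench. Bottles stand on the base, 6 mm up. In a row only 10 mm is free between neighbours; between rows are lanes 34 mm wide. Two outer-row pockets are empty.
- jar_mid (a point): Straight-sided jar, to be stirred: white plastic cylinder 42 mm in diameter, 95 mm tall, about 150 g, with a wide grey cap as wide as its body (cap from 73 to 95 mm above its foot). It stands in one of the three pockets of the rack's middle row. This point is on its axis, half-way up (47.5 mm above its foot); z is its axis, up.
- plate_top (a point): Centre of the top face of the magnetic stirrer's round steel plate: 132 mm in diameter, face 66 mm above the bench. The stirrer is a white box fixed to the bench, 290 (its x) x 150 (its y) mm, housing top 60 mm above the bench. Axes are the stirrer's: x points from the knob to the plate, z up. The knob's axis is 167 mm from this point along -x.
- knob_grip (a point): On the axis of the stirrer's black knob at the height to grip, 97 mm above the bench. The grip is a bar 42 mm long, 14 mm wide, from 74 to 104 mm above the bench, on a round base 68 mm wide. Axes turn with the knob: x along the bar, y across it (pinch along y), z up.
- knob (a joint): Angle of the stirrer's knob, rad: 0 is off, with the bar along the stirrer's x; it grows as the knob is turned clockwise seen from above, to a stop at 1.4. It stays where it is left; friction about 0.03 N m. It starts between 0 and 0.3.
- bottle1_mid (a point): One of the six other bottles in the rack, to be left there: white plastic, 42 mm in diameter up to 74 mm, then a sloping shoulder and a narrow grey cap 26 mm in diameter; 104 mm tall, about 140 g. This point is on its axis, half-way up (52 mm above its foot); z is its axis, up.
- bottle2_mid (a point): One of the six other bottles in the rack, to be left there: white plastic, 42 mm in diameter up to 74 mm, then a sloping shoulder and a narrow grey cap 26 mm in diameter; 104 mm tall, about 140 g. This point is on its axis, half-way up (52 mm above its foot); z is its axis, up.
- bottle3_mid (a point): One of the six other bottles in the rack, to be left there: white plastic, 42 mm in diameter up to 74 mm, then a sloping shoulder and a narrow grey cap 26 mm in diameter; 104 mm tall, about 140 g. This point is on its axis, half-way up (52 mm above its foot); z is its axis, up.
- bottle4_mid (a point): One of the six other bottles in the rack, to be left there: white plastic, 42 mm in diameter up to 74 mm, then a sloping shoulder and a narrow grey cap 26 mm in diameter; 104 mm tall, about 140 g. This point is on its axis, half-way up (52 mm above its foot); z is its axis, up.
- bottle5_mid (a point): One of the six other bottles in the rack, to be left there: white plastic, 42 mm in diameter up to 74 mm, then a sloping shoulder and a narrow grey cap 26 mm in diameter; 104 mm tall, about 140 g. This point is on its axis, half-way up (52 mm above its foot); z is its axis, up.
- bottle6_mid (a point): One of the six other bottles in the rack, to be left there: white plastic, 42 mm in diameter up to 74 mm, then a sloping shoulder and a narrow grey cap 26 mm in diameter; 104 mm tall, about 140 g. This point is on its axis, half-way up (52 mm above its foot); z is its axis, up.
Not all that is in view belongs to the job. Leave any pink or yellow look-alike of the part that bears jar_mid alone. What is shaped like the part that bears bottle2_mid but turquoise is not meant.

How it is judged:
On the way, in this order (a step that is already met when the one before it is completed fails the run):
1. the jar is lifted clear of the rack (its foot at least 40 mm above the rack's base) (z of jar_mid in the frame of rack above 0.0935 m), for 0.1 s.
2. the jar stands released in the middle of the plate, the knob not yet turned (horizontal distance between jar_mid and plate_top below 0.025 m and z of jar_mid in the frame of plate_top between 0.043 and 0.052 m and angle between jar_mid's own z axis and vertical below 0.1 rad and contact force between the fingers and jar below 0.05 N and linear speed of jar below 0.02 m/s and value of joint knob below 0.6 rad), for 0.2 s.
At the end, for the whole second after the job is handed in: The jar stands upright (within 0.1 rad), still and released on the stirrer's plate, its axis within 25 mm of the plate's centre; the knob is turned to at least 1.2 rad (stop at 1.4); all six other bottles stand in their pockets (within 20 mm of their starts, tilted under 0.2 rad) (horizontal distance between jar_mid and plate_top below 0.025 m and z of jar_mid in the frame of plate_top between 0.043 and 0.052 m and angle between jar_mid's own z axis and vertical below 0.1 rad and contact force between the fingers and jar below 0.05 N and linear speed of jar below 0.02 m/s and value of joint knob above 1.2 rad and distance of each of bottle1_mid, bottle2_mid, bottle3_mid, bottle4_mid, bottle5_mid, bottle6_mid from where it was at the start of the episode below 0.02 m and angle between each of bottle1_mid, bottle2_mid, bottle3_mid, bottle4_mid, bottle5_mid, bottle6_mid's own z axis and vertical below 0.2 rad); the robot touches nothing.
It fails at once if another bottle is pulled up, tipped or knocked over (moved over 30 mm or tilted over 0.35 rad) (distance of any of bottle1_mid, bottle2_mid, bottle3_mid, bottle4_mid, bottle5_mid, bottle6_mid from where it was at the start of the episode above 0.03 m or angle between any of bottle1_mid, bottle2_mid, bottle3_mid, bottle4_mid, bottle5_mid, bottle6_mid's own z axis and vertical above 0.35 rad).
It fails at once if the jar is tipped over 0.5 rad (angle between jar_mid's own z axis and vertical above 0.5 rad).
It fails at once if the jar is dropped (falls faster than 0.6 m/s, about 18 mm, with no finger on it) (contact force between the fingers and jar below 0.05 N and linear speed of jar above 0.6 m/s).
It also fails if it takes over 58 s, if anything falls off the work surface, if the arm or the gripper's body presses on something with over 40 N, if the wrist force passes 120 N, or if a joint passes its speed limit or range.

## Robot

A 7-joint arm with a two-finger parallel gripper is mounted at the origin on the work surface. World frame = base frame: x ahead of the robot, y to its left, z up, the work surface at z = 0. Lengths are in m, angles in rad, forces in N, time in s.
With the tool pointing down it reaches from about 0.4 to 0.875 m from the base axis. Payload 6.5 kg.
Tool frame: the origin (TCP) lies on the centre line of the jaws, within the pads' length; the fingertips stand manip.finger_overhang ahead of it and the grasp point (between the pads) is the TCP (manip.finger_overhang is the distance from the TCP to the fingertips, in m); x points along the fingers, y is the direction in which the jaws open and shut, and the axes are right-handed (so a half turn about x gives the same grasp; the last joint's range is limited). The gripper opens to 88 mm and grips with 3 to 60 N. Pads are 18 mm wide; open, the fingers measure 123 mm over their backs; the gripper's body (75 mm by 187 mm) begins 45 mm behind the grasp point.
Start: joints at [1.122, 0.536, -0.004, 1.538, 0.003, 1.067, -0.071], TCP at [0.243, -0.603, 0.258] pointing down, gripper open.
Joint ranges: [-2.7, 2.7], [-0.37, 2.16], [-1.27, 1.26], [0.24, 2.4], [-1.31, 4.45], [0.19, 1.91], [-2.76, 2.76]. Speed limits (rad/s): [2.39, 2.39, 3.14, 3.14, 3.14, 3.14, 3.14].

## Interface

Orientations are given as a unit quaternion [w, x, y, z].
In Python, from plant import manip, cams, ticket gives the robot as it stands. The module is installed in compiled form; this text tells all that it offers.
- The arm moves only by the shell command python3 -m creep 'ROWS' [FORCE]. ROWS is JSON, a list of rows, each a list of 3 entries, a list of its own where there are three numbers: the shift along the tool's x, y, z in mm, then the turn, a rotation vector about the tool's x, y, z in degrees, then the finger opening in mm, from 0 to 88.1. A call has 1 to 10 rows; each row is the pose to reach, as a shift and turn from the pose measured when the call began, along the tool's axes at that moment; what a row does not reach only later rows make up. A row lasts 1/10 s, in which the tool goes at most 50 mm and 8.59 degrees, less where a joint would pass 70% of its speed; a pose out of reach is approached as far as the arm can. A call with a gripper value outside its range is refused whole. The fingers move at their own pace and stop on an object; FORCE is the grip in N (left out, the last holds). Time passes only in rows, so rows that repeat a pose let the fingers close. It gives the time, the measured TCP pose, the force and the opening at its end, in the units of the state.
- manip.observe(): the state, without advancing time (a new reading comes with each control period).
- cams.read_camera(name): name is "scene" or "top"; returns a dict with "img" (420x560x3 uint8, red, green, blue), "vfov" (degrees; the focal length in pixels is half the picture's height over the tangent of half this angle, whatever the lens; pixels are square), "cx", "cy" (the principal point, pixels), "dist" ([k1, k2, p1, p2, k3] as OpenCV has them; the pictures are not rectified), "eye" and "attitude" of the camera in the world. Camera axes: x right, y up, looking along -z (the intrinsics and any distortion apply to the point x, -y, -z); pixel columns grow to the right and rows downward; lengths in m; the calibration is good to about 2 mm. A picture is of the moment at which its call begins. There is no depth.
- ticket.close_job(): hands the job in, once; it reports no verdict.
The state is a dict: "clock": time; "q": joint angles; "dq": joint speeds; "effort": joint torques, N m; "tool_pos": TCP position; "orientation": TCP orientation; "force": force on the tool from outside, world axes, zero at the start; "ft_torque": the same for the moment, N m; "grip_width": finger opening in m.
Only numpy, scipy, OpenCV 4.12 (cv2) and the standard library are available. Lean on these libraries where they do the work, as an engineer would, in place of code of your own. Each camera call takes 0.05 s, during which the arm holds its last target.

## Working session

There is one attempt and no reset: what is moved stays moved. The work goes in short steps, Python scripts to look and compute and a shell command to move; the robot and the scene stay as the last step left them, time stands still between calls to the robot, and variables do not carry over. Pictures are saved under pics/ and viewed, and the job is handed in when it is done.

```bash
mkdir -p pics; cat > h.py <<'E'
import numpy as np, cv2, pickle
from scipy.spatial.transform import Rotation as R
from plant import manip,cams,ticket
def q2R(q): return R.from_quat([q[1],q[2],q[3],q[0]]).as_matrix()
def K(c):
    f=c["img"].shape[0]/2/np.tan(np.radians(c["vfov"])/2)
    return np.array([[f,0,c["cx"]],[0,f,c["cy"]],[0,0,1.]])
def att(c):
    a=np.array(c["attitude"],float)
    return a if a.shape==(3,3) else q2R(a)
F=np.diag([1,-1,-1.])
def proj(c,P):
    Rw=F@att(c).T; t=-Rw@np.array(c["eye"])
    return cv2.projectPoints(np.array(P,float).reshape(-1,1,3),cv2.Rodrigues(Rw)[0],t,K(c),np.array(c["dist"],float))[0].reshape(-1,2)
def at_z(c,uv,z):
    p=cv2.undistortPoints(np.array(uv,float).reshape(-1,1,2),K(c),np.array(c["dist"],float)).reshape(-1,2)
    out=[]
    for x,y in p:
        d=att(c)@(F@np.array([x,y,1.])); e=np.array(c["eye"]); out.append(e+d*(z-e[2])/d[2])
    return np.array(out)
def shot(n,name):
    c=cams.read_camera(n); pickle.dump(c,open(f"{name}.pkl","wb")); cv2.imwrite(f"pics/{name}.png",c["img"][:,:,::-1]); return c
def load(name): return pickle.load(open(f"{name}.pkl","rb"))
def crop(name,x0,y0,w,h,s,out):
    im=load(name)["img"][y0:y0+h,x0:x0+w,::-1]; cv2.imwrite(f"pics/{out}.png",cv2.resize(im,None,fx=s,fy=s,interpolation=cv2.INTER_CUBIC))
E
python3 - <<'E'
from h import *
for n in("scene","top"):
    c=shot(n,n+"0"); print({k:v for k,v in c.items() if k!="img"})
print(manip.observe()); print(manip.finger_overhang)
E
```

```text
{'vfov': 42.63518662529668, 'cx': 281.8974817438036, 'cy': 204.4345618958615, 'dist': array([-0.05057391,  0.        ,  0.        ,  0.        ,  0.        ]), 'eye': array([ 1.15979309, -0.31773936,  0.7964637 ]), 'attitude': array([0.79635141, 0.32099483, 0.18632593, 0.47756612])}
{'vfov': 44.351920624737424, 'cx': 289.4017491807863, 'cy': 204.12147234777586, 'dist': array([-0.15443599,  0.        ,  0.        ,  0.        ,  0.        ]), 'eye': array([0.34531225, 0.01419201, 1.16483245]), 'attitude': array([ 0.70769021,  0.07536374, -0.07673233, -0.69828864])}
{'clock': 0.1, 'q': array([ 1.12182013,  0.537121  , -0.0044232 ,  1.53875953,  0.00261244,
        1.06733562, -0.07120143]), 'dq': array([-0.00047975, -0.00144835,  0.00082085, -0.0026501 , -0.0009693 ,
        0.00043448, -0.00019281]), 'effort': array([ 1.22443802e-03, -5.72080278e+01,  9.93237309e-01, -2.52233541e+01,
       -5.62200404e-02,  1.34444967e-02,  9.01910448e-05]), 'tool_pos': array([ 0.24255108, -0.60247374,  0.25691277]), 'orientation': array([-0.13397873, -0.69403499, -0.13507922,  0.69434771]), 'force': array([-0.48241871, -0.18414039, -0.50919896]), 'ft_torque': array([-0.01919747,  0.00235689, -0.04039813]), 'grip_width': 0.0882142944018941}
0.019
```

View pics/scene0.png

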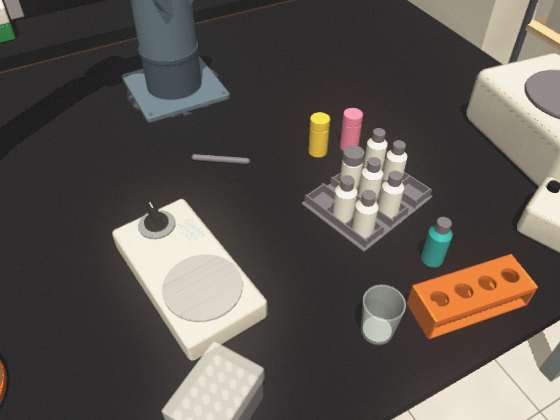

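View pics/top0.png

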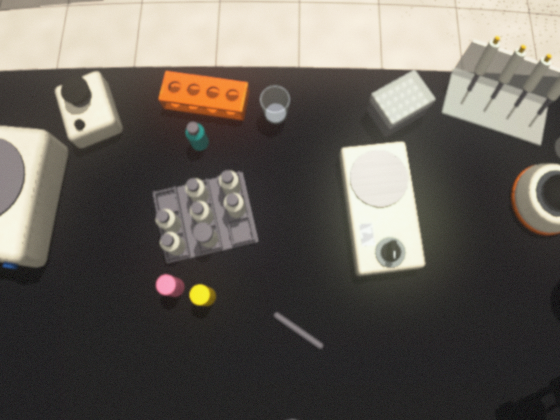

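The scene view shows the rack around (368,190), with the wide-cap jar at about (352,165). The stirrer is at (190,270) with its knob at (155,218). The top view shows the same rack at (205,215), plate at (379,178) and knob at (391,251). I'll enlarge these.

```bash
python3 - <<'E'
from h import *
crop("top0",140,155,130,120,6,"t_rack"); crop("top0",330,135,110,145,4,"t_stir"); crop("scene0",295,120,145,130,5,"s_rack"); crop("scene0",105,190,170,170,3.5,"s_stir")
E
```

```text
(no output)
```

View pics/t_rack.png

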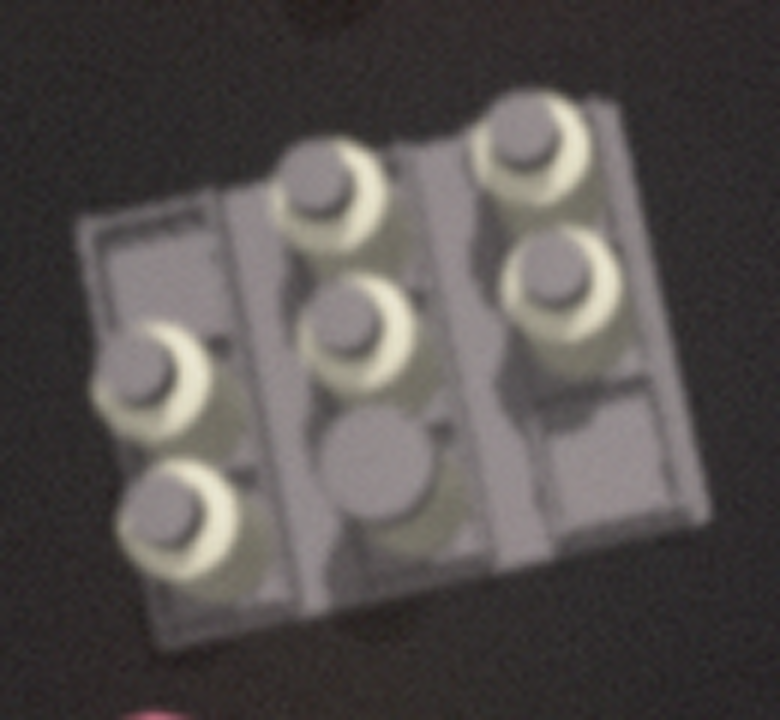

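View pics/t_stir.png

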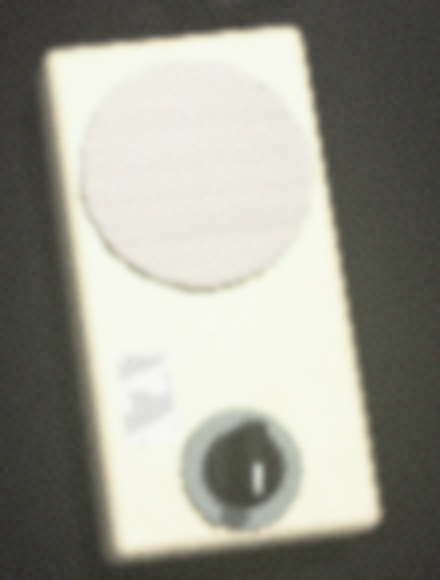

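View pics/s_rack.png

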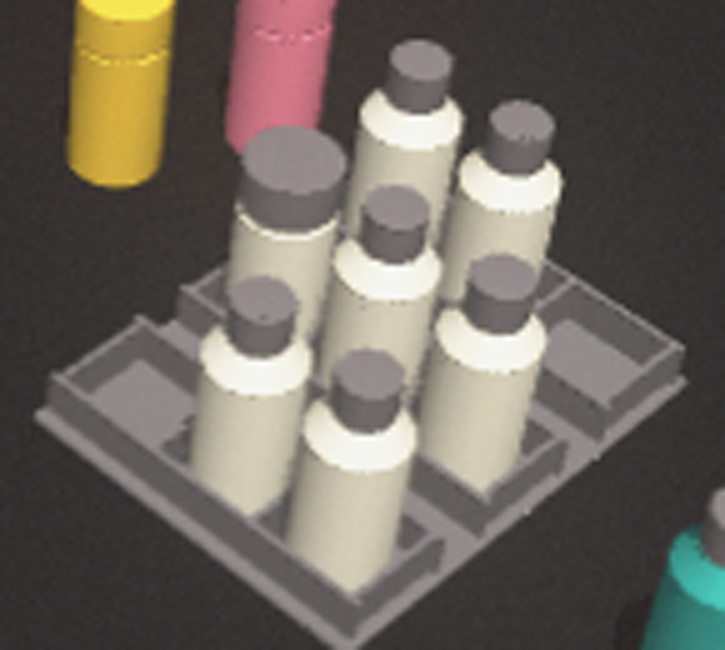

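View pics/s_stir.png

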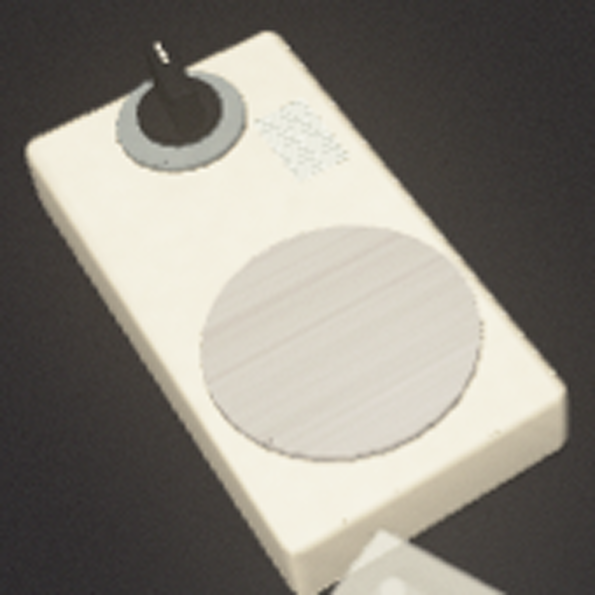

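```bash
python3 - <<'E'
from h import *
t=load("top0"); s=load("scene0")
T=lambda x,y,k,x0,y0:((x+.5)/k-.5+x0,(y+.5)/k-.5+y0)
print("jar top/scene",at_z(t,T(377,463,6,140,155),.101),at_z(s,T(294,159,5,295,120),.101))
caps=[(321,185),(348,325),(160,516),(134,372),(522,128),(555,270)]
P=at_z(t,[T(*c,6,140,155) for c in caps],.110);print(P)
caps2=[(367,374),(395,211),(264,300),(501,280),(420,62),(521,123)]
print("scene",at_z(s,[T(*c,5,295,120) for c in caps2],.110))
# rack corners at base z=.006 (top view)
cor=[(78,222),(165,648),(708,520),(612,100)]
print("rack corners",at_z(t,[T(*c,6,140,155) for c in cor],.01))
print("plate",at_z(t,T(196,174,4,330,135),.066))
e=[]
for th in (0,):
    pts=[(342,226),(342,461),(201,350),(483,335)]
print("plate scene pts",at_z(s,[T(*p,3.5,105,190) for p in pts],.066))
pts=[(196,57),(196,290),(80,174),(313,174)]
print("plate top pts",at_z(t,[T(*p,4,330,135) for p in pts],.066))
c4=[(45,50),(302,28),(382,520),(115,556)]
print("housing top corners T",at_z(t,[T(*p,4,330,135) for p in c4],.06))
print("hous scene",at_z(s,[T(*p,3.5,105,190) for p in [(28,145),(275,30),(568,390),(292,553)]],.06))
print("knob ring top@.06..",at_z(t,T(241,469,4,330,135),.062),at_z(s,T(181,120,3.5,105,190),.062))
print(q2R(manip.observe()["orientation"]))
E
```

```text
jar top/scene [[0.5163621  0.19537664 0.101     ]] [[0.51918207 0.19575699 0.101     ]]
[[0.61408188 0.2186941  0.11      ]
 [0.56363293 0.20641311 0.11      ]
 [0.49499754 0.26906309 0.11      ]
 [0.54572096 0.28144216 0.11      ]
 [0.63579058 0.14802061 0.11      ]
 [0.58435058 0.13432662 0.11      ]]
scene [[0.63839154 0.14691432 0.11      ]
 [0.57080655 0.20664416 0.11      ]
 [0.58878346 0.13508787 0.11      ]
 [0.62095296 0.21963478 0.11      ]
 [0.50093831 0.26815227 0.11      ]
 [0.55105008 0.28149547 0.11      ]]
rack corners [[0.62366291 0.33289999 0.01      ]
 [0.45901062 0.28841932 0.01      ]
 [0.51119096 0.08444277 0.01      ]
 [0.67502797 0.12608175 0.01      ]]
plate [[ 0.64767823 -0.1836912   0.066     ]]
plate scene pts [[ 0.59173667 -0.15895606  0.066     ]
 [ 0.71465736 -0.21014308  0.066     ]
 [ 0.62912024 -0.24537491  0.066     ]
 [ 0.68267007 -0.12554872  0.066     ]]
plate top pts [[ 0.71598962 -0.18563148  0.066     ]
 [ 0.58181923 -0.1820184   0.066     ]
 [ 0.64662305 -0.11893333  0.066     ]
 [ 0.64881603 -0.24965824  0.066     ]]
housing top corners T [[ 0.72054498 -0.10089466  0.06      ]
 [ 0.73672871 -0.24840875  0.06      ]
 [ 0.45683955 -0.28261439  0.06      ]
 [ 0.43661682 -0.1362855   0.06      ]]
hous scene [[ 0.46241594 -0.28083321  0.06      ]
 [ 0.44423379 -0.13780661  0.06      ]
 [ 0.72483327 -0.10254897  0.06      ]
 [ 0.74324274 -0.24603846  0.06      ]]
knob ring top@.06.. [[ 0.48392924 -0.20520821  0.062     ]] [[ 0.48469298 -0.20531843  0.062     ]]
[[-7.30274090e-04  3.73555052e-01 -9.27607724e-01]
 [ 1.44375989e-03 -9.27606611e-01 -3.73555740e-01]
 [-9.99998691e-01 -1.61204091e-03  1.38083272e-04]]
```

```bash
cat >> h.py <<'E'
def go(p,yaw=None):
    o=manip.observe(); A=q2R(o["orientation"]); d=A.T@(np.array(p)-o["tool_pos"])*1000
    if yaw is None: rv=np.zeros(3)
    else:
        a=np.radians(yaw); x=np.array([0,0,-1.]); y=np.array([np.cos(a),np.sin(a),0]); B=np.c_[x,y,np.cross(x,y)]
        rv=np.degrees(R.from_matrix(A.T@B).as_rotvec())
    print("clock",round(o["clock"],2),"shift",d.round(1).tolist(),"rot",rv.round(2).tolist(),"pos",o["tool_pos"].round(4),"q",o["q"].round(2),"F",o["force"].round(1),"w",round(o["grip_width"]*1000,1))
E
python3 - <<'E'
from h import *
go([.5,-.25,.28],-72); 
crop("top0",372,232,40,40,14,"t_knob"); crop("scene0",132,195,50,50,12,"s_knob")
E
```

```text
clock 0.1 shift [-22.8, -230.8, -370.5] rot [3.94, 0.01, 0.09] pos [ 0.2426 -0.6025  0.2569] q [ 1.12  0.54 -0.    1.54  0.    1.07 -0.07] F [-0.5 -0.2 -0.5] w 88.2
```

View pics/t_knob.png

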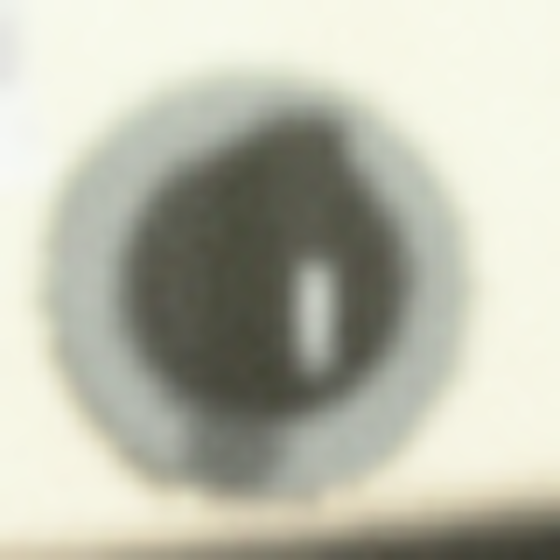

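View pics/s_knob.png

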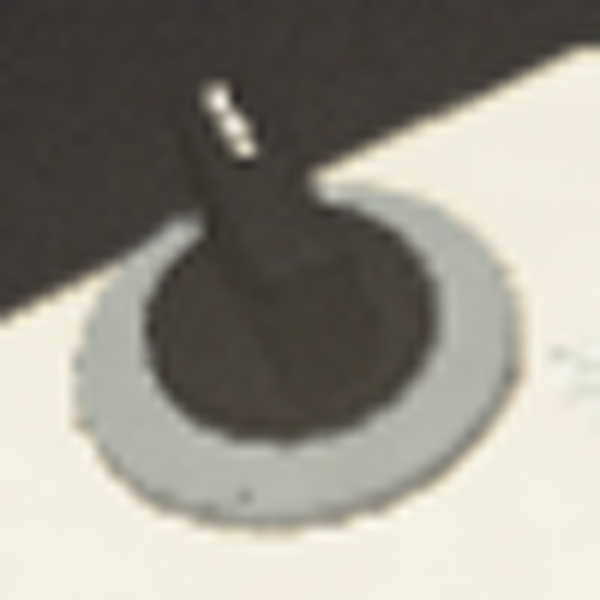

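The knob crop shows a white pointer stripe on the bar. It runs from (318,270) to (316,365) in the top crop, and from (215,92) to (248,152) in the scene crop.

```bash
python3 - <<'E'
from h import *
t=load("top0"); s=load("scene0")
T=lambda x,y,k,x0,y0:((x+.5)/k-.5+x0,(y+.5)/k-.5+y0)
for P in (at_z(t,[T(316,367,14,372,232),T(318,268,14,372,232)],.104),at_z(s,[T(214,90,12,132,195),T(248,153,12,132,195)],.104)):
    d=P[1]-P[0]; print(P,np.degrees(np.arctan2(d[1],d[0])),np.linalg.norm(d))
# overlay of bar for knob angles
for nm,(x0,y0,w,k) in {"top0":(372,232,40,14),"scene0":(132,195,50,12)}.items():
    c=load(nm); rows=[]
    for kn in (0,.15,.3):
        im=cv2.resize(c["img"][y0:y0+w,x0:x0+w,::-1],None,fx=k/2,fy=k/2)
        a=np.radians(7.1)-kn; u=np.array([np.cos(a),np.sin(a),0]); v=np.array([-u[1],u[0],0]); C=np.array([.4835,-.2048,.104])
        B=[C+sx*.021*u+sy*.007*v for sx,sy in((1,1),(1,-1),(-1,-1),(-1,1))]
        p=((proj(c,B)-[x0,y0]+.5)*k/2).astype(int); cv2.polylines(im,[p],True,(0,0,255),1); rows.append(im)
    cv2.imwrite(f"pics/kn_{nm}.png",cv2.hconcat(rows)[:, :800])
E
```

```text
[[ 0.46642443 -0.2054828   0.104     ]
 [ 0.48122935 -0.20614712  0.104     ]] -2.5692021879263804 0.014819821574369653
[[ 0.4677457  -0.20547848  0.104     ]
 [ 0.4824201  -0.20520686  0.104     ]] 1.0604381362698454 0.01467691073810507
```

```bash
python3 -m creep '[[[-22.8,-230.8,-370.5],[4,0,0],58],[[-22.8,-230.8,-370.5],[4,0,0],58],[[-22.8,-230.8,-370.5],[4,0,0],58],[[-22.8,-230.8,-370.5],[4,0,0],58],[[-22.8,-230.8,-370.5],[4,0,0],58],[[-22.8,-230.8,-370.5],[4,0,0],58],[[-22.8,-230.8,-370.5],[4,0,0],58],[[-22.8,-230.8,-370.5],[4,0,0],58],[[-22.8,-230.8,-370.5],[4,0,0],58],[[-22.8,-230.8,-370.5],[4,0,0],58]]' 30
python3 - <<'E'
from h import *
go([.518,.196,.25],-75.8)
E
```

```text
clock: 1.1
tool_pos: [0.5036, -0.2436, 0.2801]
orientation: [0.112, 0.699, 0.115, -0.697]
force: [0.0, 0.3, 0.1]
grip_width: 0.0576
clock 1.1 shift [32.0, -412.2, -153.0] rot [4.29, -0.13, 0.22] pos [ 0.5036 -0.2436  0.2801] q [ 0.48  0.36 -0.14  1.75  0.05  1.03 -0.92] F [0.  0.3 0.1] w 57.6
```

View pics/kn_top0.png

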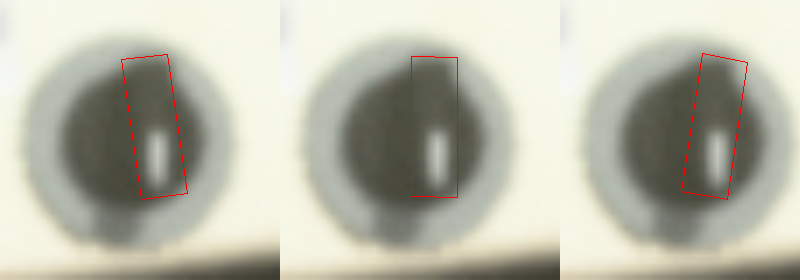

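View pics/kn_scene0.png

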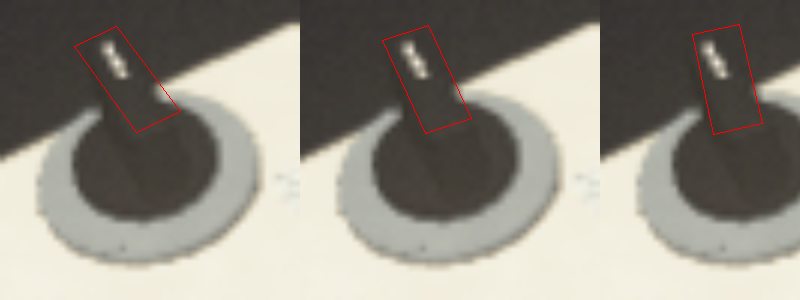

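The overlays show the bar at about 0.14 rad, so it lies roughly along world x. Next I move above the jar.

```bash
python3 -m creep '[[[32,-412.2,-153],[4.3,0,0],58],[[32,-412.2,-153],[4.3,0,0],58],[[32,-412.2,-153],[4.3,0,0],58],[[32,-412.2,-153],[4.3,0,0],58],[[32,-412.2,-153],[4.3,0,0],58],[[32,-412.2,-153],[4.3,0,0],58],[[32,-412.2,-153],[4.3,0,0],58],[[32,-412.2,-153],[4.3,0,0],58],[[32,-412.2,-153],[4.3,0,0],58],[[32,-412.2,-153],[4.3,0,0],58]]' 30
python3 - <<'E'
from h import *
go([.518,.196,.16],-75.8)
E
```

```text
clock: 2.1
tool_pos: [0.5164, 0.2032, 0.2496]
orientation: [0.088, 0.702, 0.094, -0.701]
force: [0.4, -0.5, -1.0]
grip_width: 0.0578
clock 2.1 shift [89.5, 8.1, 0.5] rot [0.54, -0.13, 0.46] pos [0.5164 0.2032 0.2496] q [-0.2   0.4  -0.32  1.79  0.14  0.97 -1.89] F [ 0.4 -0.5 -1. ] w 57.8
```

```bash
python3 -m creep '[[[45,8.1,0.5],[0.5,-0.1,0.5],58],[[89.5,8.1,0.5],[0.5,-0.1,0.5],58],[[89.5,8.1,0.5],[0.5,-0.1,0.5],58],[[89.5,8.1,0.5],[0.5,-0.1,0.5],58],[[89.5,8.1,0.5],[0.5,-0.1,0.5],58]]'
python3 - <<'E'
from h import *
go([.518,.196,.084],-75.8)
for n in("scene","top"): shot(n,n+"1")
crop("top1",140,150,140,120,5.5,"t1"); crop("scene1",295,60,145,170,3.5,"s1")
E
```

```text
clock: 2.6
tool_pos: [0.5195, 0.1961, 0.1623]
orientation: [0.087, 0.703, 0.087, -0.7]
force: [-0.1, -0.2, -0.5]
grip_width: 0.0585
clock 2.6 shift [78.3, -0.3, 1.8] rot [-0.01, -0.21, -0.01] pos [0.5195 0.1961 0.1623] q [-0.22  0.52 -0.29  1.86  0.2   0.79 -1.94] F [-0.1 -0.2 -0.5] w 58.5
```

View pics/t1.png

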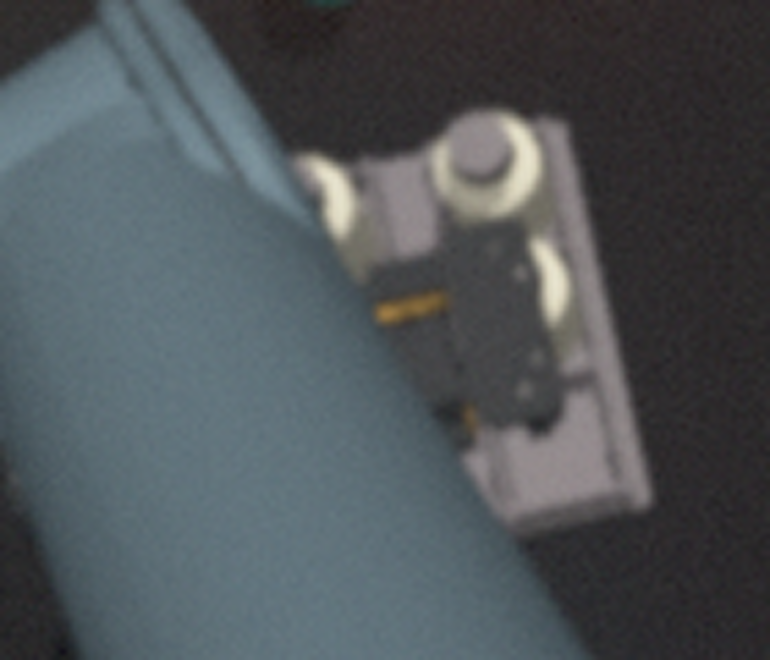

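View pics/s1.png

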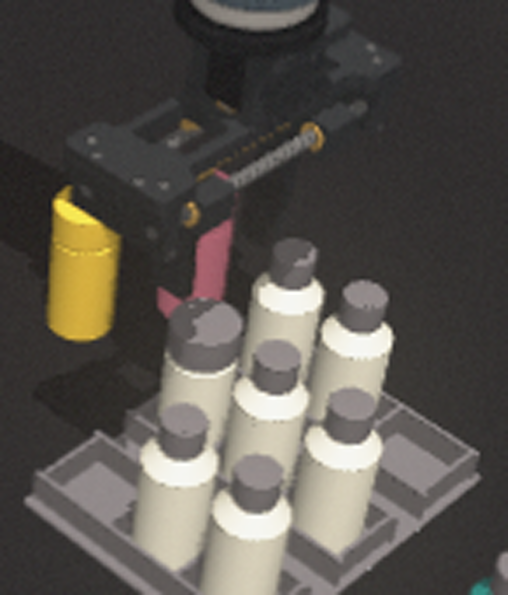

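The scene view shows the gripper above the jar with one finger near (170,260) in the crop. The fingers are hard to make out against the black bench, so I'll check by projection.

```bash
python3 - <<'E'
from h import *
s=load("scene1"); o=manip.observe(); A=q2R(o["orientation"]); p=o["tool_pos"]
im=cv2.resize(s["img"][60:230,295:440,::-1],None,fx=4.5,fy=4.5,interpolation=cv2.INTER_CUBIC)
im=cv2.convertScaleAbs(im,alpha=1.8,beta=10)
def box(ly,sx=(-.02,.019)):
    C=[[p+A@[a,b,c] for b,c in((ly[0],-.009),(ly[1],-.009),(ly[1],.009),(ly[0],.009))] for a in sx]
    for q in C: cv2.polylines(im,[((proj(s,q)-[295,60]+.5)*4.5).astype(int)],True,(0,0,255),1)
box((.029,.0465)); box((-.0465,-.029))
# jar predicted circle at top, finger end at grasp
for c,col in(((.518,.196,.101),(0,255,0)),):
    pts=[np.array(c)+.021*np.array([np.cos(t),np.sin(t),0]) for t in np.linspace(0,6.28,40)]
    cv2.polylines(im,[((proj(s,pts)-[295,60]+.5)*4.5).astype(int)],True,col,1)
cv2.imwrite("pics/s1b.png",im[:600])
E
```

```text
(no output)
```

View pics/s1b.png

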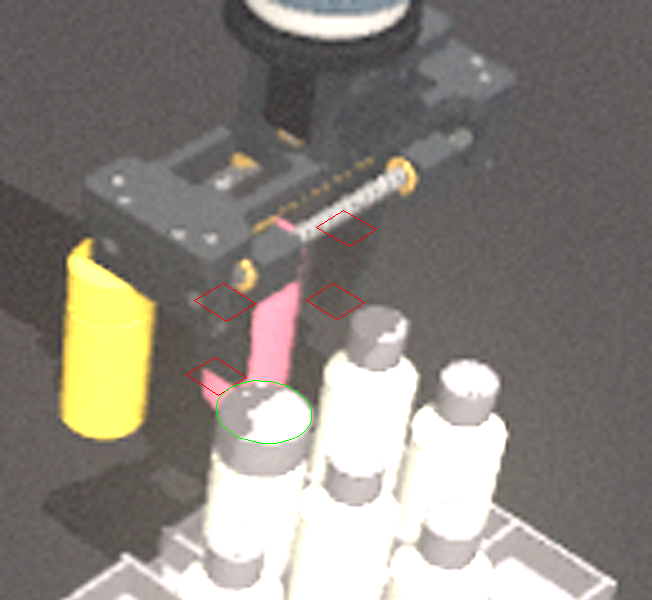

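The projected finger boxes and jar cap match the picture, so I descend slowly.

```bash
python3 -m creep '[[[12,-0.2,1],[0,-0.2,0],58],[[24,-0.3,1.8],[0,-0.2,0],58],[[36,-0.3,1.8],[0,-0.2,0],58],[[46,-0.3,1.8],[0,-0.2,0],58],[[54,-0.3,1.8],[0,-0.2,0],58],[[60,-0.3,1.8],[0,-0.2,0],58],[[60,-0.3,1.8],[0,-0.2,0],58]]'
python3 - <<'E'
from h import *
go([.518,.196,.084],-75.8)
E
```

```text
clock: 3.4
tool_pos: [0.5173, 0.196, 0.1013]
orientation: [-0.088, -0.701, -0.087, 0.702]
force: [0.3, -1.2, 0.2]
grip_width: 0.0578
clock 3.4 shift [17.3, 0.2, -0.7] rot [0.01, 0.05, -0.03] pos [0.5173 0.196  0.1013] q [-0.25  0.61 -0.26  1.89  0.24  0.67 -1.97] F [ 0.3 -1.2  0.2] w 57.8
```

```bash
python3 -m creep '[[[9,0.2,0],[0,0,0],58],[[17.3,0.2,-0.5],[0,0,0],58],[[17.3,0.2,-0.5],[0,0,0],58],[[17.3,0.2,-0.5],[0,0,0],50],[[17.3,0.2,-0.5],[0,0,0],46],[[17.3,0.2,-0.5],[0,0,0],44]]'
python3 - <<'E'
from h import *
go([.518,.196,.084],-75.8)
E
```

```text
clock: 4.0
tool_pos: [0.5181, 0.196, 0.0843]
orientation: [-0.088, -0.702, -0.087, 0.702]
force: [0.3, -0.6, -0.4]
grip_width: 0.0441
clock 4.0 shift [0.3, -0.0, 0.1] rot [0.01, 0.01, -0.02] pos [0.5181 0.196  0.0843] q [-0.25  0.64 -0.25  1.89  0.25  0.64 -1.98] F [ 0.3 -0.6 -0.4] w 44.1
```

No contact so far. I close at a gentle rate, 20 N.

```bash
python3 -m creep '[[[0,0,0],[0,0,0],42],[[0,0,0],[0,0,0],40],[[0,0,0],[0,0,0],36],[[0,0,0],[0,0,0],36],[[0,0,0],[0,0,0],36]]' 20
python3 - <<'E'
from h import *
go([.518,.196,.14],-75.8)
E
```

```text
clock: 4.5
tool_pos: [0.5183, 0.196, 0.0845]
orientation: [0.088, 0.702, 0.087, -0.702]
force: [-0.1, -1.0, 2.6]
grip_width: 0.0417
clock 4.5 shift [-55.5, -0.0, 0.3] rot [0.01, -0.01, -0.03] pos [0.5183 0.196  0.0845] q [-0.25  0.64 -0.25  1.89  0.25  0.64 -1.98] F [-0.1 -1.   2.6] w 41.7
```

Gripped at 41.7 mm, so I lift straight up.

```bash
python3 -m creep '[[[-6,0,0],[0,0,0],36],[[-14,0,0],[0,0,0],36],[[-26,0,0],[0,0,0],36],[[-40,0,0],[0,0,0],36],[[-55,0,0],[0,0,0],36],[[-75,0,0],[0,0,0],36],[[-100,0,0],[0,0,0],36],[[-130,0,0],[0,0,0],36],[[-155,0,0],[0,0,0],36],[[-155,0,0],[0,0,0],36]]'
python3 - <<'E'
from h import *
go([.6,0,.25],-75.8)
for n in("scene","top"): shot(n,n+"2")
E
```

```text
clock: 5.5
tool_pos: [0.5203, 0.1971, 0.2441]
orientation: [0.087, 0.704, 0.088, -0.699]
force: [0.2, -0.1, -0.6]
grip_width: 0.0415
clock 5.5 shift [-5.8, 210.7, -29.0] rot [-0.0, -0.44, 0.04] pos [0.5203 0.1971 0.2441] q [-0.2   0.41 -0.31  1.8   0.15  0.95 -1.9 ] F [ 0.2 -0.1 -0.6] w 41.5
```

View pics/scene2.png

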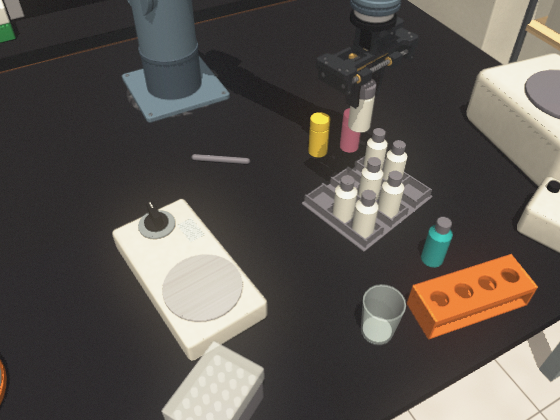

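The jar is held at (362,107) in the scene view and all six other bottles are standing. Next I carry it over the plate.

```bash
python3 - <<'E'
from h import *
go([.65,-.1845,.25],-80)
E
```

```text
clock 5.6 shift [-9.5, 401.2, -34.3] rot [4.2, -0.09, -0.02] pos [0.5183 0.196  0.2403] q [-0.2   0.41 -0.31  1.8   0.15  0.95 -1.9 ] F [ 0.4  0.  -1.1] w 41.2
```

```bash
python3 -m creep '[[[-9,15,-1],[0,0,0],36],[[-9.5,45,-4],[1,0,0],36],[[-9.5,85,-8],[1,0,0],36],[[-9.5,130,-12],[2,0,0],36],[[-9.5,175,-16],[2,0,0],36],[[-9.5,220,-20],[3,0,0],36],[[-9.5,265,-24],[3,0,0],36],[[-9.5,310,-28],[4,0,0],36],[[-9.5,345,-31],[4,0,0],36],[[-9.5,370,-33],[4.2,0,0],36]]'
python3 - <<'E'
from h import *
go([.65,-.1845,.25],-80)
E
```

```text
clock: 6.6
tool_pos: [0.6403, -0.158, 0.2481]
orientation: [-0.061, -0.704, -0.06, 0.705]
force: [-0.3, 0.1, -1.3]
grip_width: 0.0412
clock 6.6 shift [-1.9, 27.8, -5.0] rot [-0.16, 0.09, -0.03] pos [ 0.6403 -0.158   0.2481] q [ 0.29  0.57 -0.18  1.51  0.11  1.07 -1.31] F [-0.3  0.1 -1.3] w 41.2
```

```bash
python3 -m creep '[[[-1,15,-3],[0,0,0],36],[[-1,24,-5],[0,0,0],36],[[5,27.8,-5],[0,0,0],36],[[20,27.8,-5],[0,0,0],36],[[40,27.8,-5],[0,0,0],36],[[60,27.8,-5],[0,0,0],36],[[75,27.8,-5],[0,0,0],36],[[83,27.8,-5],[0,0,0],36],[[83,27.8,-5],[0,0,0],36]]'
python3 - <<'E'
from h import *
go([.65,-.1845,.1455],-80)
for n in("scene","top"): shot(n,n+"3")
crop("scene3",105,90,200,280,2.1,"s3"); crop("top3",330,130,120,150,4,"t3")
E
```

```text
clock: 7.5
tool_pos: [0.6491, -0.1837, 0.1636]
orientation: [-0.061, -0.703, -0.061, 0.706]
force: [-0.4, 0.6, -0.5]
grip_width: 0.0416
clock 7.5 shift [18.1, 1.0, -0.8] rot [-0.11, 0.22, 0.04] pos [ 0.6491 -0.1837  0.1636] q [ 0.32  0.69 -0.16  1.53  0.13  0.94 -1.29] F [-0.4  0.6 -0.5] w 41.6
```

View pics/s3.png

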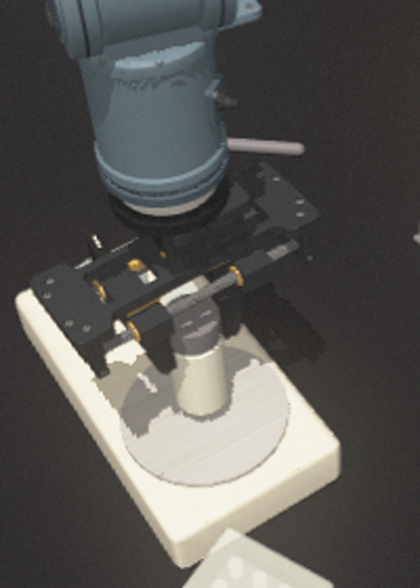

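View pics/t3.png

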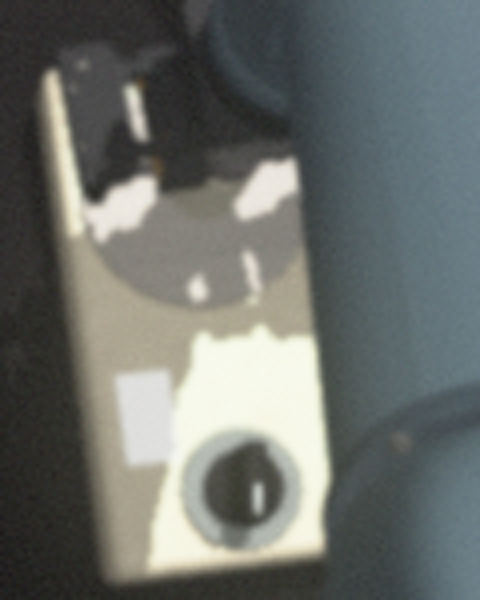

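The jar is centred over the plate, with its foot at about (203,408) in the crop. I lower it slowly and watch the force.

```bash
python3 -m creep '[[[5,1,-0.5],[-0.1,0.2,0],36],[[10,1,-0.8],[-0.1,0.2,0],36],[[14,1,-0.8],[-0.1,0.2,0],36],[[16.5,1,-0.8],[-0.1,0.2,0],36],[[18,1,-0.8],[-0.1,0.2,0],36],[[18.5,1,-0.8],[-0.1,0.2,0],36],[[18.5,1,-0.8],[-0.1,0.2,0],36]]'
python3 - <<'E'
from h import *
go([.65,-.1845,.1445],-80)
E
```

```text
clock: 8.3
tool_pos: [0.6513, -0.1852, 0.1471]
orientation: [0.062, 0.705, 0.061, -0.703]
force: [0.3, -0.2, -1.2]
grip_width: 0.0415
clock 8.3 shift [2.6, -0.9, 1.1] rot [-0.05, -0.16, -0.04] pos [ 0.6513 -0.1852  0.1471] q [ 0.32  0.71 -0.16  1.53  0.13  0.91 -1.29] F [ 0.3 -0.2 -1.2] w 41.5
```

```bash
python3 -m creep '[[[1,0,0],[0,0,0],36],[[2,0,0],[0,0,0],36],[[2.5,0,0],[0,0,0],36],[[2.5,0,0],[0,0,0],36]]'
python3 - <<'E'
from h import *
go([.65,-.1845,.1445],-80)
shot("scene","scene4"); crop("scene4",105,120,200,230,2.5,"s4")
o=manip.observe(); print(o["tool_pos"],o["force"])
E
```

```text
clock: 8.7
tool_pos: [0.6513, -0.1852, 0.1447]
orientation: [0.062, 0.705, 0.061, -0.703]
force: [-0.3, 1.0, -0.6]
grip_width: 0.0415
clock 8.7 shift [0.1, -0.9, 1.2] rot [-0.05, -0.17, -0.04] pos [ 0.6513 -0.1852  0.1447] q [ 0.32  0.71 -0.16  1.53  0.13  0.9  -1.29] F [-0.3  1.  -0.6] w 41.5
[ 0.65134212 -0.18524757  0.14466494] [ 0.2801834  -0.23437816 -0.20611723]
```

View pics/s4.png

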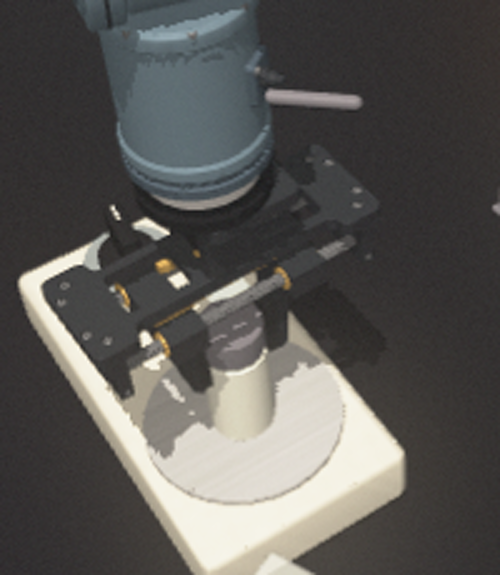

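The jar is close to touching, with its foot at (245,438) and no contact force yet. I continue in small steps.

```bash
python3 -m creep '[[[0.5,0,0],[0,0,0],36],[[1,0,0],[0,0,0],36],[[1,0,0],[0,0,0],36]]'; python3 -m creep '[[[0.5,0,0],[0,0,0],36],[[1,0,0],[0,0,0],36],[[1,0,0],[0,0,0],36]]'
```

```text
clock: 9.05
tool_pos: [0.6517, -0.1853, 0.1445]
orientation: [0.062, 0.706, 0.061, -0.703]
force: [-2.1, -0.0, 4.7]
grip_width: 0.0415
clock: 9.35
tool_pos: [0.652, -0.1852, 0.1446]
orientation: [0.062, 0.706, 0.061, -0.703]
force: [-2.0, 0.3, 8.2]
grip_width: 0.041
```

There is contact at 8 N. I ease off slightly and open slowly.

```bash
python3 -m creep '[[[-0.5,0,0],[0,0,0],36],[[-0.5,0,0],[0,0,0],40],[[-0.5,0,0],[0,0,0],42],[[-0.5,0,0],[0,0,0],44],[[-0.5,0,0],[0,0,0],48],[[-0.5,0,0],[0,0,0],54],[[-0.5,0,0],[0,0,0],60],[[-0.5,0,0],[0,0,0],60]]'; python3 -m creep '[[[-10,0,0],[0,0,0],60],[[-25,0,0],[0,0,0],60],[[-50,0,0],[0,0,0],60],[[-75,0,0],[0,0,0],60],[[-95,0,0],[0,0,0],60],[[-95,0,0],[0,0,0],60]]'
python3 - <<'E'
from h import *
go([.485,-.205,.23],-91)
for n in("scene","top"): shot(n,n+"5")
crop("scene5",105,120,200,230,2.5,"s5")
E
```

```text
clock: 10.15
tool_pos: [0.652, -0.1852, 0.1451]
orientation: [0.062, 0.706, 0.061, -0.703]
force: [0.8, -0.2, 0.6]
grip_width: 0.0599
clock: 10.75
tool_pos: [0.6538, -0.1856, 0.2451]
orientation: [0.062, 0.709, 0.06, -0.7]
force: [0.7, 0.2, -0.4]
grip_width: 0.0603
clock 10.75 shift [13.1, -10.1, 169.8] rot [10.94, -0.67, -0.18] pos [ 0.6538 -0.1856  0.2451] q [ 0.32  0.6  -0.17  1.47  0.11  1.07 -1.27] F [ 0.7  0.2 -0.4] w 60.3
```

View pics/s5.png

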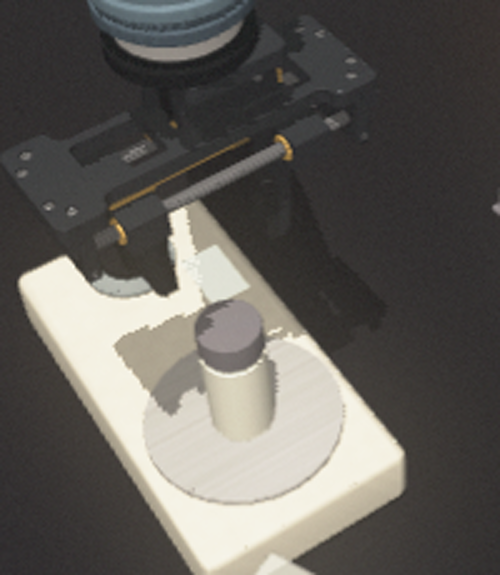

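The jar stands released at (240,370) in the crop, centred on the plate. I move over the knob. For range on joint 7, I'll use the half-turned grasp and rotate the other way, up to yaw +89.

```bash
python3 -m creep '[[[0,-10,30],[-4,0,0],60],[[0,-10,75],[-12,0,0],60],[[0,-10,120],[-20,0,0],60],[[0,-10,155],[-28,0,0],60],[[0,-10,170],[-36,0,0],60],[[0,-10,170],[-44,0,0],60],[[0,-10,170],[-52,0,0],60],[[0,-10,170],[-60,0,0],60],[[0,-10,170],[-68,0,0],60],[[0,-10,170],[-76,0,0],60]]'
python3 - <<'E'
from h import *
go([.485,-.205,.23],89)
E
```

```text
clock: 11.85
tool_pos: [0.4819, -0.2045, 0.2391]
orientation: [0.485, 0.517, 0.482, -0.515]
force: [-0.1, -0.7, -0.2]
grip_width: 0.0601
clock 11.85 shift [9.1, 3.1, 0.3] rot [-92.72, 0.19, -0.2] pos [ 0.4819 -0.2045  0.2391] q [ 0.69  0.38 -0.47  1.87  0.21  0.93  0.06] F [-0.1 -0.7 -0.2] w 60.1
```

```bash
python3 -m creep '[[[0,1,0],[-9,0,0],50],[[0,2,0],[-18,0,0],50],[[3,3,0],[-27,0,0],40],[[5,3,0],[-36,0,0],40],[[9,3,0],[-45,0,0],40],[[9,3,0],[-54,0,0],40],[[9,3,0],[-63,0,0],40],[[9,3,0],[-72,0,0],40],[[9,3,0],[-81,0,0],40],[[9,3,0],[-90,0,0],40]]'
python3 - <<'E'
from h import *
go([.485,-.205,.14],89)
E
```

```text
clock: 12.85
tool_pos: [0.4842, -0.2045, 0.2292]
orientation: [0.706, 0.048, 0.705, -0.047]
force: [-0.2, -0.7, -0.4]
grip_width: 0.04
clock 12.85 shift [89.2, -0.5, 0.6] rot [-6.75, 0.15, -0.06] pos [ 0.4842 -0.2045  0.2292] q [ 0.93  0.48 -0.79  1.86  0.4   0.97  1.4 ] F [-0.2 -0.7 -0.4] w 40.0
```

```bash
python3 -m creep '[[[20,0,0.6],[-6.7,0,0],40],[[45,-0.5,0.6],[-6.7,0,0],40],[[70,-0.5,0.6],[-6.7,0,0],40],[[89,-0.5,0.6],[-6.7,0,0],40],[[89,-0.5,0.6],[-6.7,0,0],40],[[89,-0.5,0.6],[-6.7,0,0],40]]'
python3 - <<'E'
from h import *
go([.485,-.205,.095],89)
for n in("scene","top"): shot(n,n+"6")
crop("scene6",85,110,150,170,3.5,"s6");crop("top6",340,130,110,145,4,"t6")
E
```

```text
clock: 13.45
tool_pos: [0.4847, -0.2047, 0.1401]
orientation: [0.708, 0.007, 0.707, -0.006]
force: [0.4, 0.6, 0.3]
grip_width: 0.0399
clock 13.45 shift [45.1, -0.4, 0.3] rot [-0.03, 0.09, -0.1] pos [ 0.4847 -0.2047  0.1401] q [ 0.87  0.61 -0.73  1.92  0.55  0.82  1.4 ] F [0.4 0.6 0.3] w 39.9
```

View pics/s6.png

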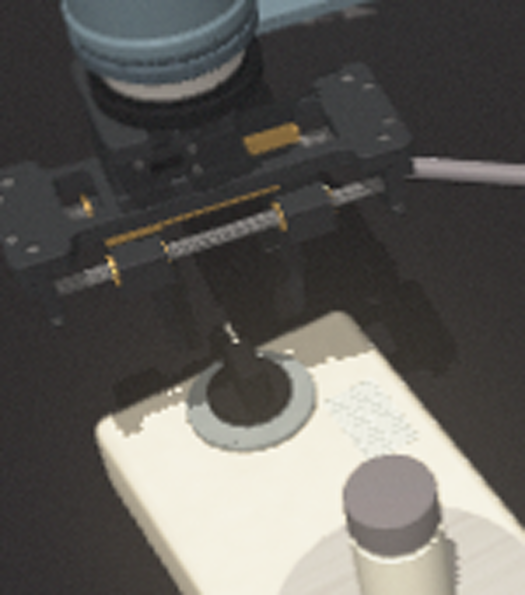

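View pics/t6.png

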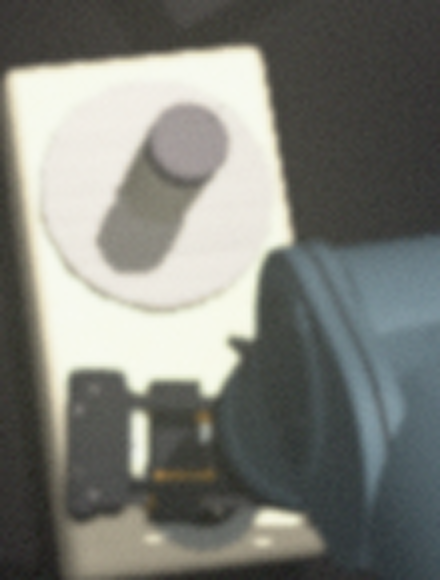

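The jar stands upright on the plate, and the fingers straddle the bar around (235,340). I descend to the grip height.

```bash
python3 - <<'E'
from h import *
print("jar",at_z(load("top6"),(340+189.5/4-.5,130+143.5/4-.5),.161),at_z(load("scene6"),(85+391.5/3.5-.5,110+489.5/3.5-.5),.161))
E
python3 -m creep '[[[12,-0.4,0.3],[0,0,0],40],[[24,-0.4,0.3],[0,0,0],40],[[33,-0.4,0.3],[0,0,0],40],[[40,-0.4,0.3],[0,0,0],40],[[42,-0.4,0.3],[0,0,0],40],[[42,-0.4,0.3],[0,0,0],30],[[42,-0.4,0.3],[0,0,0],24]]'
```

```text
jar [[ 0.64882611 -0.18435785  0.161     ]] [[ 0.65276268 -0.18403586  0.161     ]]
clock: 14.25
tool_pos: [0.4862, -0.2054, 0.0993]
orientation: [0.709, 0.007, 0.706, -0.006]
force: [0.0, -0.1, -0.2]
grip_width: 0.026
```

The jar axis is about 1 mm from the plate centre. I close on the bar with light force.

```bash
python3 -m creep '[[[1,0,0],[0,0,0],18],[[1,0,0],[0,0,0],15],[[1,0,0],[0,0,0],10],[[1,0,0],[0,0,0],10],[[1,0,0],[0,0,0],10]]' 12
python3 - <<'E'
from h import *
o=manip.observe();print(o["force"],o["ft_torque"],o["grip_width"]); go([.485,-.205,.098],89)
E
```

```text
clock: 14.75
tool_pos: [0.4863, -0.2063, 0.0985]
orientation: [0.709, 0.006, 0.705, -0.007]
force: [-0.1, -4.1, 0.3]
grip_width: 0.0142
[-0.12655486 -4.05446975  0.27113577] [-0.82623997 -0.19749362 -0.02757491] 0.014195935349060346
clock 14.75 shift [0.5, 1.3, -1.3] rot [-0.08, 0.26, 0.04] pos [ 0.4863 -0.2063  0.0985] q [ 0.83  0.67 -0.67  1.94  0.61  0.74  1.35] F [-0.1 -4.1  0.3] w 14.2
```

```bash
python3 -m creep '[[[0,0,0],[4,0,0],10],[[0,0,0],[10,0,0],10],[[0,0,0],[17,0,0],10],[[0,0,0],[24,0,0],10],[[0,0,0],[31,0,0],10],[[0,0,0],[37,0,0],10],[[0,0,0],[43,0,0],10],[[0,0,0],[49,0,0],10],[[0,0,0],[53,0,0],10],[[0,0,0],[55,0,0],10]]'
python3 - <<'E'
from h import *
o=manip.observe();print(o["force"],o["ft_torque"],o["grip_width"]); go([.485,-.205,.098],17)
E
```

```text
clock: 15.75
tool_pos: [0.4859, -0.207, 0.0985]
orientation: [0.625, 0.333, 0.622, -0.333]
force: [-1.6, -5.0, 0.7]
grip_width: 0.0141
[-1.60157055 -4.98707732  0.74933012] [-1.07734118  0.1745823   0.02983884] 0.014127870341513433
clock 15.75 shift [0.5, 0.4, -2.2] rot [16.78, 0.18, -0.16] pos [ 0.4859 -0.207   0.0985] q [ 0.66  0.61 -0.44  1.95  0.41  0.67  0.55] F [-1.6 -5.   0.7] w 14.1
```

```bash
python3 -m creep '[[[0,0,0],[4,0,0],10],[[0,0,0],[8,0,0],10],[[0,0,0],[11,0,0],10],[[0,0,0],[13,0,0],10],[[0,0,0],[14,0,0],10]]'
python3 - <<'E'
from h import *
o=manip.observe();print(o["force"],o["ft_torque"],o["grip_width"]); go([.485,-.205,.098],17)
E
python3 -m creep '[[[0,0,0],[2,0,0],10],[[0,0,0],[4,0,0],10],[[0,0,0],[6,0,0],10],[[0,0,0],[6,0,0],10]]'
python3 - <<'E'
from h import *
o=manip.observe();print(o["force"],o["ft_torque"],o["grip_width"]); go([.485,-.205,.098],17)
E
```

```text
clock: 16.25
tool_pos: [0.4857, -0.2072, 0.0985]
orientation: [0.58, 0.407, 0.577, -0.407]
force: [-1.0, -3.5, 1.7]
grip_width: 0.0141
[-0.96437874 -3.46955966  1.6541328 ] [-0.84156855  0.20148186  0.01021723] 0.014110881397483942
clock 16.25 shift [0.5, 0.1, -2.3] rot [2.74, 0.17, -0.15] pos [ 0.4857 -0.2072  0.0985] q [ 0.62  0.6  -0.38  1.95  0.36  0.65  0.35] F [-1.  -3.5  1.7] w 14.1
clock: 16.65
tool_pos: [0.4856, -0.207, 0.0985]
orientation: [0.557, 0.437, 0.555, -0.437]
force: [-1.2, -3.3, 1.7]
grip_width: 0.0146
[-1.19845581 -3.34069942  1.70569208] [-0.71243587  0.29528247  0.26967232] 0.014630969071794111
clock 16.65 shift [0.5, -0.1, -2.1] rot [-3.3, 0.16, -0.15] pos [ 0.4856 -0.207   0.0985] q [ 0.6   0.59 -0.36  1.95  0.33  0.65  0.27] F [-1.2 -3.3  1.7] w 14.6
```

The torque about z has risen to 0.27 N m, so the knob is at its stop. I release and rise.

```bash
python3 -m creep '[[[0,0,0],[-1,0,0],13],[[0,0,0],[-1,0,0],18],[[0,0,0],[-1,0,0],26],[[0,0,0],[-1,0,0],36],[[0,0,0],[-1,0,0],40],[[0,0,0],[-1,0,0],40]]' 
python3 -m creep '[[[-10,0,0],[-1,0,0],40],[[-30,0,0],[-1,0,0],40],[[-55,0,0],[-1,0,0],40],[[-85,0,0],[-1,0,0],40],[[-115,0,0],[-1,0,0],40],[[-145,0,0],[-1,0,0],40],[[-170,0,0],[-1,0,0],40],[[-170,0,0],[-1,0,0],40]]'
python3 - <<'E'
from h import *
for n in("scene","top"): shot(n,n+"7")
go([.485,-.205,.3],17)
E
```

```text
clock: 17.25
tool_pos: [0.4857, -0.2068, 0.0985]
orientation: [0.561, 0.432, 0.559, -0.432]
force: [-0.7, 0.6, -0.5]
grip_width: 0.04
clock: 18.05
tool_pos: [0.4871, -0.2069, 0.2726]
orientation: [0.567, 0.428, 0.56, -0.426]
force: [0.9, 0.7, -0.3]
grip_width: 0.0402
clock 18.15 shift [-31.0, 0.4, -1.4] rot [-1.27, 0.2, -0.19] pos [ 0.4851 -0.2065  0.269 ] q [ 0.69  0.35 -0.46  1.83  0.19  1.    0.43] F [-1.1 -0.3 -0.5] w 40.2
```

View pics/scene7.png

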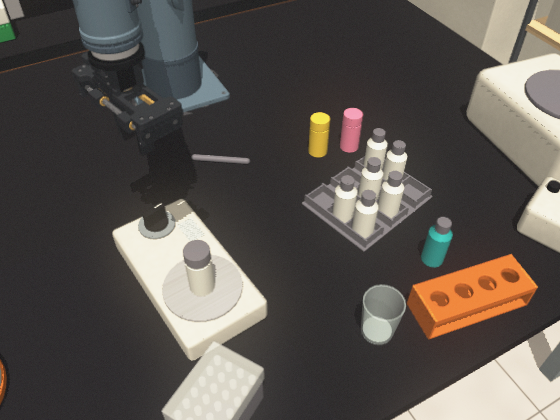

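View pics/top7.png

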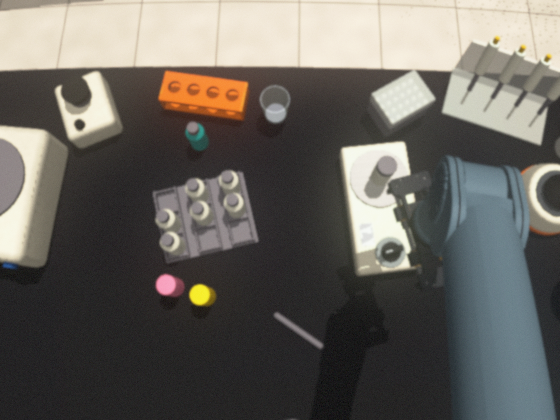

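```bash
python3 - <<'E'
from h import *
c=load("top7"); ims=[]
im0=cv2.resize(c["img"][232:272,372:412,::-1],None,fx=9,fy=9)
for kn in (1.2,1.4):
    im=im0.copy(); a=np.radians(7.1)-kn; u=np.array([np.cos(a),np.sin(a),0]); v=np.array([-u[1],u[0],0]); C=np.array([.4835,-.2048,.104])
    B=[C+sx*.021*u+sy*.007*v for sx,sy in((1,1),(1,-1),(-1,-1),(-1,1))]
    cv2.polylines(im,[((proj(c,B)-[372,232]+.5)*9).astype(int)],True,(0,0,255),1); ims.append(im)
cv2.imwrite("pics/k7.png",cv2.hconcat(ims))
print(np.abs(c["img"][160:265,145:262].astype(int)-load("top0")["img"][160:265,145:262]).max(2).mean())
E
```

```text
4.993325193325194
```

View pics/k7.png

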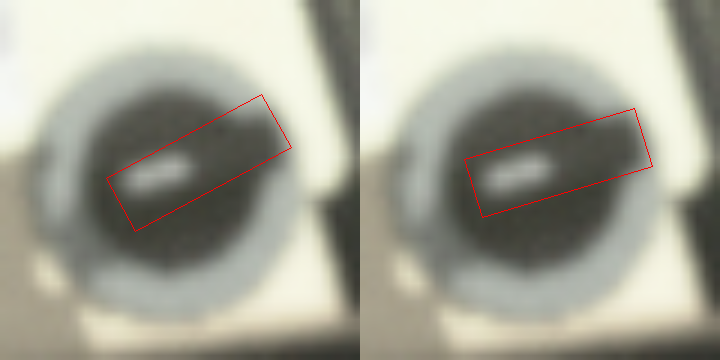

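The bar matches the 1.4 rad overlay (right), the jar stands centred, and the other bottles are in place. I hand in.

```bash
python3 - <<'E'
from h import *
print(ticket.close_job())
E
```

```text
the job is handed in; nothing more can be done
None
```

I moved the jar from the rack's middle row onto the stirrer plate, released it, turned the knob clockwise to its stop and handed the job in at about 18 s of the 58 s allowed. No verdict was reported.

- **Jar:** I lowered it until it touched the plate (about 8 N), eased off and released. After release it measured within about 3 mm of the plate's centre in both cameras. The last pictures show it upright and centred.
- **Knob:** Turning met clear resistance (0.27 N m) before I let go, and the bar matches an overlay drawn at 1.4 rad, not one at 1.2 rad.
- **Other bottles:** All six stand in their pockets in the last pictures, with no visible change from the start.
- **Robot:** It ended clear above the stirrer, with the tool about 270 mm above the bench and touching nothing.

The two cameras disagreed by 3 to 7 mm in x on some points. I used values between the two, and the jar and knob grasps and the placing all worked with them. While the knob was gripped there was a sideways force of 3 to 5 N from slight off-centring; it vanished on release.

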